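Charge the knob press and prime it

ROBOT

A 6-joint arm with a two-finger parallel gripper is mounted at the origin on the work surface. World frame = base frame: x ahead of the robot, y to its left, z up, the work surface at z = 0. Lengths are in m, angles in degrees, forces in N, time in s.
With the tool pointing down it reaches from about 0.25 to 0.725 m from the base axis. Payload 9.7 kg.
Tool frame: the origin (TCP) lies at the very end of the fingers, on their centre line; the grasp point (between the pads) lies 19 mm behind it (bot.hold_point_z is the distance from the TCP to the grasp point, in m); z points along the fingers, y is the line along which they close (so a half turn about z gives the same grasp; the last joint's range is limited). The gripper opens to 85 mm and grips with 20 to 120 N. Pads are 22 mm wide; open, the fingers measure 114 mm over their backs; the gripper's body (76 mm by 85 mm) begins 54 mm behind the grasp point. The pads swing forward as they close: fully open they stand 13 mm farther back than shut.
Start: joints at [-74.599, 4.979, 10.078, 95.1, 0, 90], TCP at [0.146, -0.53, 0.231] pointing down, gripper open.
Joint ranges: [-179.16, 179.16], [-48.56, 103.87], [-65.8, 70.77], [-126.05, 130.52], [-82.76, 87.17], [-180, 180]. Speed limits (degrees/s): [127.2, 127.2, 147.25, 180, 180, 180].

INTERFACE

Orientations are given as [roll, pitch, yaw] about the fixed x, y, z axes, in that order (R = Rz(yaw) Ry(pitch) Rx(roll)).
In Python, from workcell import bot gives the robot as it stands.
- The arm moves only by the tool play_rows, never from a script. Its argument "targets" is a list of rows, each an object with "grip": the closure in counts, from 0 (fully open) to 255 (shut); "linear": the shift along the world's x, y, z in cm, a list of three; "delta_rot": the turn, a rotation vector about the world's x, y, z in rad, a list of three. A call has 1 to 10 rows; each row is the pose to reach, as a shift and turn from the pose commanded when the call began; what a row does not reach only later rows make up. A row lasts 1/10 s, in which the tool goes at most 50 mm and 8.59 degrees, less where a joint would pass 70% of its speed; a pose out of reach is approached as far as the arm can. A call with a gripper value outside its range is refused whole. The fingers move at their own pace and stop on an object; "force" is the grip in N (left out, the last holds). Time passes only in rows, so rows that repeat a pose let the fingers close. It gives the time, the measured TCP pose, the force, the opening and the grip force at its end, in the units of the state.
- bot.get_obs(): the state, without advancing time (a new reading comes with each control period).
- bot.camera(name): name is "scene" or "top"; returns a dict with "color" (400x640x3 uint8, red, green, blue), "range_z" (400x640 float32, m along the optical axis (not along the pixel's ray), 0 where there is no reading), "fov_y" (degrees; the focal length in pixels is half the picture's height over the tangent of half this angle, whatever the lens; pixels are square), "cx", "cy" (the principal point, pixels), "world_to_cam" (4x4, takes a point from world to camera coordinates). Camera axes: x right, y up, looking along -z (the intrinsics and any distortion apply to the point x, -y, -z); pixel columns grow to the right and rows downward; lengths in m; the calibration is good to about 2 mm. A picture is of the moment at which its call begins.
- bot.job_done(): hands the job in; it is judged then, once.
Trained networks look in a picture, given as the dict that the camera call returned (one of the last four; its "shot" number tells which), for a name from the list of things; names that differ only in an ending like _2 or _b are one class to them, and where a whole thing is asked for, a point or a joint stands for the part that bears it (a point fixed in the world has none). Each returns a list of dicts, best first, with "conf" (0 to 1); they miss things now and then, are a little off and sometimes report something else, mostly with a low value. They report only what shows in the picture. A call takes as long as a camera call.
- bot.search_frame(picture, target): "box" ([left, top, right, bottom] in pixels, round what is visible of it).
- bot.trace(picture, target): "pixels" (400x640 bool, what is visible of it) and "box" ([left, top, right, bottom] in pixels, round what is visible of it).
- bot.pinpoint(picture, target): "pixel" ([column, row] in pixels: a listed point, or the origin of a listed thing).
The state is a dict: "time": time; "q": joint angles; "qd": joint speeds; "joint_efforts": joint torques, N m; "ee_pos": TCP position; "tcp_rot": TCP orientation; "wrist_force": force on the tool from outside, world axes, zero at the start; "torque": the same for the moment, N m; "opening": finger opening in m; "grasp_force": force on a finger pad.
Only numpy, scipy, OpenCV 4.12 (cv2) and the standard library are available. Lean on these libraries where they do the work, as an engineer would, in place of code of your own. Each camera call takes 0.05 s, during which the arm holds its last target. There are 200 camera calls.

TASK

Pour all six brass knobs from the orange bin into the open metal hopper on the green lever press, and stand the empty bin back upright on the green mat. Then prime the press: push its wooden cross handle all the way down to the stop and let it come all the way back up, at least three times. Leave the loose wooden handles, the steel block and the amber jar where they are.

Things in the scene. Friction and masses are not known exactly. Their poses are not given: they have to be found in the camera images.
- bin: Loose orange pouring bin, open on top, 0.12 kg, 66 mm wide outside along its y (grip it across these side walls from above), walls 4 mm, side walls 56 mm high. Origin: centre of the flat underside (x -44 to +44 mm). x points from pouring lip to back wall, z up. In front a ramp rises at 34 degrees from the floor to the lip, with cheeks beside it. Starts on the mat with the six knobs in it.
- bin_lip (a point): Middle of the bin's pouring lip, at (-110, 0, 48) mm in the bin's frame.
- mat: Fixed green mat, 220 x 140 x 4 mm, origin at the centre of its underside on the table; x along its length. The bin belongs on it.
- knob0: Loose brass knob (one of six, alike), 24 mm wide and 25 mm high, 30 g: a short cylinder with a domed top. Origin at its middle; z from foot to dome.
- knob1: Loose brass knob (one of six, alike), 24 mm wide and 25 mm high, 30 g: a short cylinder with a domed top. Origin at its middle; z from foot to dome.
- knob2: Loose brass knob (one of six, alike), 24 mm wide and 25 mm high, 30 g: a short cylinder with a domed top. Origin at its middle; z from foot to dome.
- knob3: Loose brass knob (one of six, alike), 24 mm wide and 25 mm high, 30 g: a short cylinder with a domed top. Origin at its middle; z from foot to dome.
- knob4: Loose brass knob (one of six, alike), 24 mm wide and 25 mm high, 30 g: a short cylinder with a domed top. Origin at its middle; z from foot to dome.
- knob5: Loose brass knob (one of six, alike), 24 mm wide and 25 mm high, 30 g: a short cylinder with a domed top. Origin at its middle; z from foot to dome.
- hopper_floor (a point): Centre of the inside floor of the hopper, an open aluminium box on the green press: inside 132 mm (x) by 122 mm (y), walls 4 mm, rim 71 mm above this point, which is 30 mm above the table. Axes are the press's: x points from handle to column, z up. The press's column (with pivot 230 mm high, 70 x 80 mm) stands at (+100, -230) mm from here.
- lever (a joint): Sprung pump lever of the press, rad: 0 fully up (where the spring returns it), 0.68 fully down on its stop. Needs about 4 to 11 N at the cross handle, plus damping (about 3 N at 0.2 m/s).
- lever_grip (a point): Centre of the lever's wooden cross handle, a bar 28 mm thick, 110 mm long along the press's y. Swings on a 220 mm radius about a level axis along press y, 207 mm in press +x of the raised handle and 210 mm above the table: from 283 mm above the table (up) to 137 mm (down), nearly straight. An 18 mm steel bar joins its middle to the pivot, on its +x side.
- handle_a: Bystander: turned wooden handle with a brass tip, lying, 137 mm long along its x, 34 mm thick, origin under its middle.
- handle_b: Bystander: like handle_a, another place.
- steel_block: Bystander: bright steel block 60 x 90 x 40 mm, origin at the centre of its underside.
- wax_tin: Bystander: amber jar with steel cap, 70 mm across, 80 mm high, origin at the centre of its underside.

How it is judged:
By the outcome, as a careful person would: the job done as asked, in the order asked, and still so for the second after the job is handed in, with the robot touching nothing.
It also fails if it takes over 72 s, if anything falls off the work surface, if the arm or the gripper's body presses on something with over 40 N, if the wrist force passes 120 N, or if a joint passes its speed limit or range.

## Working session

There is one attempt and no reset: what is moved stays moved. The work goes in short steps, Python scripts to look and compute and a tool call to move; the robot and the scene stay as the last step left them, time stands still between calls to the robot, and variables do not carry over. Pictures are saved under pics/ and viewed, at most 10 in all, crops included, and the job is handed in when it is done.

Besides the shell and the picture viewer there is one more tool, called as name([rows], argument=value, ...), one row to a line, values as JSON. play_rows: Moves the arm, as the interface text tells. Its arguments: {"type":"object","properties":{"targets":{"type":"array","items":{"type":"object","properties":{"grip":{"type":"number"},"linear":{"type":"array","items":{"type":"number"}},"delta_rot":{"type":"array","items":{"type":"number"}}}}},"force":{"type":"number"}},"required":["targets"]}

```bash
mkdir -p pics; cat > h.py <<'E'
import numpy as np, cv2
from workcell import bot
def cloud(p):
    h,w=p["range_z"].shape; f=h/2/np.tan(np.radians(p["fov_y"]/2))
    v,u=np.mgrid[:h,:w]; z=p["range_z"]
    c=np.stack([(u-p["cx"])*z/f,-(v-p["cy"])*z/f,-z,np.ones_like(z)],-1)
    W=c@np.linalg.inv(p["world_to_cam"]).T
    W=W[...,:3]; W[z==0]=np.nan
    return W
def ray(p,px,zh):
    h,w=p["range_z"].shape; f=h/2/np.tan(np.radians(p["fov_y"]/2))
    M=np.linalg.inv(p["world_to_cam"]); d=M[:3,:3]@np.array([(px[0]-p["cx"])/f,-(px[1]-p["cy"])/f,-1]); o=M[:3,3]
    return o+d*(zh-o[2])/d[2]
E
python3 - <<'E'
from h import *
np.set_printoptions(precision=3,suppress=True)
for n in ["scene","top"]:
    p=bot.camera(n); cv2.imwrite(f"pics/{n}0.png",p["color"][...,::-1]); W=cloud(p)
    print(n,[k for k in p], np.linalg.inv(p["world_to_cam"])[:3,3])
    for t in ["bin","bin_lip","mat","hopper_floor","lever","lever_grip","knob0","handle_a","steel_block","wax_tin"]:
        r=bot.pinpoint(p,t)
        for d in r[:2]:
            u,v=np.round(d["pixel"]).astype(int); 
            zh={"bin":.004,"bin_lip":.052,"mat":0,"hopper_floor":.03,"lever_grip":.283}.get(t,0)
            print(t,round(d["conf"],2),u,v,W[min(v,399),min(u,639)],"ray",ray(p,d["pixel"],zh))
    for t in ["bin","mat"]:
        for d in bot.trace(p,t)[:1]:
            q=W[d["pixels"]]; q=q[~np.isnan(q[:,0])]; print(t,d["conf"],d["box"],np.percentile(q,[1,50,99],axis=0).ravel())
            q2=q[(q[:,2]>.045)&(q[:,2]<.075)] if t=="bin" else q[q[:,2]<.012]
            print(cv2.minAreaRect((q2[:,:2]*1000).astype(np.float32)))
print(bot.hold_point_z,bot.get_obs())
E
```

```text
scene ['color', 'range_z', 'fov_y', 'cx', 'cy', 'world_to_cam', 'shot'] [0.858 0.707 1.268]
bin 0.75 390 291 [0.461 0.367 0.014] ray [0.458 0.365 0.004]
bin 0.3 299 300 [0.721 0.272 0.003] ray [0.721 0.271 0.004]
bin_lip 0.77 417 264 [0.356 0.339 0.054] ray [0.357 0.339 0.052]
bin_lip 0.58 386 298 [0.494 0.39  0.048] ray [0.495 0.391 0.052]
mat 0.59 386 291 [0.471 0.361 0.009] ray [ 0.469  0.357 -0.   ]
hopper_floor 0.85 303 201 [ 0.574 -0.028  0.034] ray [ 0.573 -0.031  0.03 ]
hopper_floor 0.47 291 92 [ 0.502 -0.264  0.296] ray [ 0.404 -0.529  0.03 ]Traceback (most recent call last):
  File "<stdin>", line 7, in <module>
ValueError: it knows: bin, bin_lip, handle, hopper_floor, knob, lever_grip, mat, steel_block, wax_tin
```

```bash
python3 - <<'E'
from h import *
np.set_printoptions(precision=3,suppress=True)
for n in ["scene","top"]:
    p=bot.camera(n); cv2.imwrite(f"pics/{n}0.png",p["color"][...,::-1]); W=cloud(p)
    print(n, np.linalg.inv(p["world_to_cam"])[:3,3])
    for t in ["bin","bin_lip","mat","hopper_floor","lever_grip","knob","handle","steel_block","wax_tin"]:
        r=bot.pinpoint(p,t)
        for d in r[:2]:
            u,v=np.round(d["pixel"]).astype(int); 
            zh={"bin":.004,"bin_lip":.052,"mat":0,"hopper_floor":.03,"lever_grip":.283}.get(t,0)
            print(t,round(d["conf"],2),u,v,W[min(v,399),min(u,639)],"ray",ray(p,d["pixel"],zh))
    for t in ["bin","mat","lever_grip"]:
        for d in bot.trace(p,t)[:1]:
            q=W[d["pixels"]]; q=q[~np.isnan(q[:,0])]; print(t,d["conf"],d["box"],np.percentile(q,[1,50,99],axis=0).ravel())
            q2={"bin":q[(q[:,2]>.045)&(q[:,2]<.075)],"mat":q[q[:,2]<.012],"lever_grip":q[q[:,2]>.265]}[t]
            if len(q2): print(cv2.minAreaRect((q2[:,:2]*1000).astype(np.float32)))
    # hopper rim
    m=(abs(W[...,2]-.101)<.006)&(abs(W[...,0]-.573)<.14)&(abs(W[...,1]+.03)<.14)
    q=W[m]; print("rim",len(q),cv2.minAreaRect((q[:,:2]*1000).astype(np.float32)))
print(bot.hold_point_z,bot.get_obs())
E
```

```text
scene [0.858 0.707 1.268]
bin 0.87 390 290 [0.457 0.362 0.003] ray [0.458 0.362 0.004]
bin_lip 0.89 416 264 [0.356 0.335 0.046] ray [0.358 0.337 0.052]
mat 0.91 385 293 [0.492 0.378 0.059] ray [0.473 0.362 0.   ]
mat 0.43 392 294 [0.463 0.38  0.02 ] ray [0.457 0.375 0.   ]
hopper_floor 0.8 305 200 [ 0.565 -0.031  0.03 ] ray [ 0.565 -0.029  0.03 ]
lever_grip 0.75 390 300 [0.489 0.403 0.058] ray [0.557 0.459 0.283]
knob 0.64 389 285 [0.459 0.354 0.029] ray [0.45  0.345 0.   ]
knob 0.57 398 281 [0.422 0.349 0.011] ray [0.417 0.345 0.   ]
handle 0.89 301 296 [0.713 0.271 0.026] ray [0.709 0.262 0.   ]
handle 0.67 365 202 [ 0.372  0.045 -0.003] ray [0.374 0.048 0.   ]
steel_block 0.63 414 265 [0.364 0.336 0.049] ray [0.345 0.322 0.   ]
steel_block 0.6 336 155 [ 0.388 -0.152  0.042] ray [ 0.373 -0.181  0.   ]
wax_tin 0.55 324 337 [0.71  0.422 0.082] ray [0.699 0.403 0.   ]
bin 0.89 [377.6, 254.7, 427.1, 307.7] [0.348 0.31  0.005 0.408 0.349 0.037 0.505 0.402 0.069]
((423.9998779296875, 353.37713623046875), (157.5742645263672, 67.56382751464844), 13.95154857635498)
mat 0.82 [345.0, 257.8, 4
[... 1868 characters left out ...]
4  0.729 -0.236  0.299]
((529.4398803710938, -284.3954772949219), (92.63679504394531, 109.5001220703125), 8.451215744018555)
rim 327 ((568.3886108398438, -46.58441162109375), (141.1100311279297, 130.54501342773438), 8.896747589111328)
0.0187 {'time': 1.55, 'q': array([-74.6  ,   4.978,  10.078,  95.1  ,   0.001,  90.001]), 'qd': array([ 0.066, -0.031, -0.085, -0.016, -0.098,  0.004]), 'joint_efforts': array([  0.002, -52.009,  46.486,   0.002,  -0.   ,  -0.   ]), 'ee_pos': array([ 0.146, -0.53 ,  0.231]), 'tcp_rot': array([180.   ,  -0.001,  15.399]), 'wrist_force': array([-0.195, -0.353,  0.045]), 'torque': array([ 0.002, -0.039,  0.073]), 'grasp_force': 0.0, 'opening': 0.08546383180126568}
```

View pics/scene0.png

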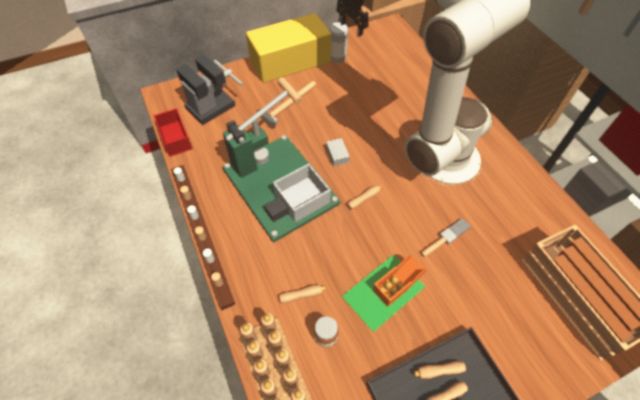

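View pics/top0.png

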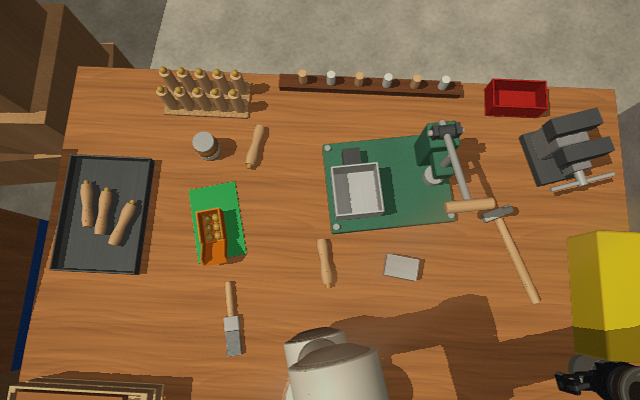

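Scene: the bin is at about (390,285) with its lip toward the robot, the hopper at (303,195) and the lever to its upper left. Top: bin (212,237), hopper (357,190), cross handle (470,205), with a hammer beside it. The bin origin comes out near (0.456, 0.361) at yaw 14°. The hopper is near (0.569, -0.046) at yaw 8.8°, and the grip near (0.510, -0.286).

play_rows([
  {"linear":[1.8,4.8,0.1],"delta_rot":[0,0,0.14],"grip":0},
  {"linear":[3.7,9.6,0.2],"delta_rot":[0,0,0.28],"grip":0},
  {"linear":[5.5,14.4,0.3],"delta_rot":[0,0,0.42],"grip":0},
  {"linear":[7.4,19.2,0.4],"delta_rot":[0,0,0.56],"grip":0},
  {"linear":[9.2,24,0.5],"delta_rot":[0,0,0.7],"grip":0},
  {"linear":[11,28.8,0.6],"delta_rot":[0,0,0.84],"grip":0},
  {"linear":[12.9,33.6,0.7],"delta_rot":[0,0,0.98],"grip":0},
  {"linear":[14.7,38.4,0.8],"delta_rot":[0,0,1.12],"grip":0},
  {"linear":[16.6,43.2,0.9],"delta_rot":[0,0,1.26],"grip":0},
  {"linear":[18.4,48,1],"delta_rot":[0,0,1.4],"grip":0},
], force=45)

```text
time: 2.55
ee_pos: [0.3252, -0.0616, 0.2414]
tcp_rot: [179.9, 0.0, 95.9]
wrist_force: [1.1, -0.6, 0.4]
opening: 0.0849
grasp_force: 0.0
```

play_rows([
  {"linear":[1.3,4.1,-0.5],"delta_rot":[0,0,0.14],"grip":0},
  {"linear":[2.5,8.2,-1],"delta_rot":[0,0,0.28],"grip":0},
  {"linear":[3.8,12.3,-1.5],"delta_rot":[0,0,0.42],"grip":0},
  {"linear":[5,16.4,-2],"delta_rot":[0,0,0.56],"grip":0},
  {"linear":[6.3,20.5,-2.5],"delta_rot":[0,0,0.7],"grip":0},
  {"linear":[7.6,24.6,-3],"delta_rot":[0,0,0.84],"grip":0},
  {"linear":[8.8,28.7,-3.5],"delta_rot":[0,0,0.98],"grip":0},
  {"linear":[10.1,32.8,-4],"delta_rot":[0,0,1.12],"grip":0},
  {"linear":[11.3,36.9,-4.5],"delta_rot":[0,0,1.26],"grip":0},
  {"linear":[12.6,41.1,-5],"delta_rot":[0,0,1.4],"grip":0},
])

```text
time: 3.55
ee_pos: [0.4512, 0.3494, 0.1908]
tcp_rot: [180.0, 0.0, 176.2]
wrist_force: [0.8, 0.0, 0.3]
opening: 0.0853
grasp_force: 0.0
```

```bash
python3 -c "
from h import *
print(bot.get_obs())"
```

```text
{'time': 3.55, 'q': array([ 3.77529285e+01,  7.14714712e+00,  7.94023801e+00,  9.07761871e+01,
       -4.86885850e-03,  4.15774275e+01]), 'qd': array([ 26.60251284,  48.44255236,  46.66426813,  -2.26568661,
        -0.14462186, -52.93940694]), 'joint_efforts': array([ -1.4763958 , -60.60935497,  40.60369849,   0.25935662,
         0.14327902,   1.61366466]), 'ee_pos': array([0.45120024, 0.34936281, 0.19081336]), 'tcp_rot': array([1.79992424e+02, 1.58761551e-02, 1.76175499e+02]), 'wrist_force': array([0.80846949, 0.04441866, 0.25983096]), 'torque': array([-0.06612013, -0.0417599 , -0.03374899]), 'grasp_force': 0.0, 'opening': 0.08530881815267174}
```

play_rows([
  {"linear":[0,0,-1],"delta_rot":[0,0,0.12],"grip":0},
  {"linear":[0,0,-3],"delta_rot":[0,0,0.24],"grip":0},
  {"linear":[0,0,-6],"delta_rot":[0,0,0.318],"grip":0},
  {"linear":[0,0,-9],"delta_rot":[0,0,0.318],"grip":0},
  {"linear":[0,0,-11],"delta_rot":[0,0,0.318],"grip":0},
  {"linear":[0,0,-13],"delta_rot":[0,0,0.318],"grip":0},
  {"linear":[0,0,-15],"delta_rot":[0,0,0.318],"grip":0},
  {"linear":[0,0,-16.5],"delta_rot":[0,0,0.318],"grip":0},
  {"linear":[0,0,-17.1],"delta_rot":[0,0,0.318],"grip":0},
  {"linear":[0,0,-17.1],"delta_rot":[0,0,0.318],"grip":0},
])

```text
time: 4.55
ee_pos: [0.4507, 0.3473, 0.0194]
tcp_rot: [-180.0, -0.1, -165.9]
wrist_force: [-0.6, 2.0, -1.4]
opening: 0.0854
grasp_force: 0.6
```

```bash
python3 - <<'E'
from h import *
p=bot.camera("scene"); c=p["color"][220:345,310:470,::-1]
cv2.imwrite("pics/g1.png",cv2.resize(c,None,fx=4,fy=4)[:590])
E
```

```text
(no output)
```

View pics/g1.png

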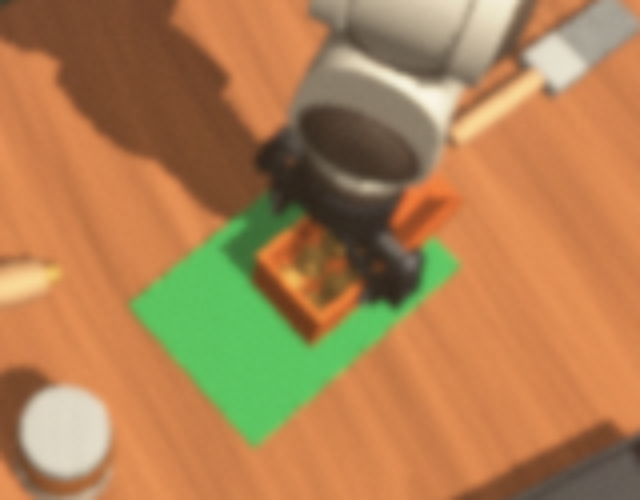

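The picture shows the +y finger at (390,265) close to the outside of the bin wall, because the tool stopped 14 mm short in y. I'll centre it and then close.

play_rows([
  {"linear":[0.2,0.5,0],"delta_rot":[0,0,0],"grip":0},
  {"linear":[0.5,1.0,0],"delta_rot":[0,0,0],"grip":0},
  {"linear":[0.5,1.0,0],"delta_rot":[0,0,0],"grip":0},
])

```text
time: 4.9
ee_pos: [0.4568, 0.3584, 0.0206]
tcp_rot: [180.0, 0.1, -165.9]
wrist_force: [-0.6, -0.1, -0.8]
opening: 0.0855
grasp_force: 0.0
```

play_rows([
  {"linear":[0,0,0],"delta_rot":[0,0,0],"grip":255},
  {"linear":[0,0,0],"delta_rot":[0,0,0],"grip":255},
  {"linear":[0,0,0],"delta_rot":[0,0,0],"grip":255},
  {"linear":[0,0,0],"delta_rot":[0,0,0],"grip":255},
  {"linear":[0,0,0],"delta_rot":[0,0,0],"grip":255},
], force=45)

```text
time: 5.4
ee_pos: [0.4562, 0.3577, 0.0204]
tcp_rot: [180.0, 0.0, -165.9]
wrist_force: [-0.9, 1.9, 3.6]
opening: 0.0655
grasp_force: 51.5
```

```bash
python3 - <<'E'
from h import *
np.set_printoptions(precision=3,suppress=True)
for n in["scene","top"]:
    p=bot.camera(n)
    for d in bot.pinpoint(p,"bin_lip")[:1]: print(d["conf"],ray(p,d["pixel"],.052))
E
```

```text
0.71 [0.351 0.337 0.052]
```

play_rows([
  {"linear":[0,0,0.6],"delta_rot":[0,0,0],"grip":255},
  {"linear":[0,0,2],"delta_rot":[0,0,0],"grip":255},
  {"linear":[0,0,4.5],"delta_rot":[0,0,0],"grip":255},
  {"linear":[0,0,7.5],"delta_rot":[0,0,0],"grip":255},
  {"linear":[0,0,10.5],"delta_rot":[0,0,0],"grip":255},
  {"linear":[0.2,-0.5,13.5],"delta_rot":[0,0,0],"grip":255},
  {"linear":[0.7,-1.5,16],"delta_rot":[0,0,0],"grip":255},
  {"linear":[1.6,-3.2,18],"delta_rot":[0,0,0],"grip":255},
  {"linear":[2.8,-5.5,19.5],"delta_rot":[0,0,-0.03],"grip":255},
  {"linear":[4.2,-8.3,20],"delta_rot":[0,0,-0.06],"grip":255},
])

```text
time: 6.6
ee_pos: [0.4984, 0.2742, 0.2226]
tcp_rot: [180.0, 0.1, -169.4]
wrist_force: [0.3, 0.1, -3.6]
opening: 0.0653
grasp_force: 51.0
```

play_rows([
  {"linear":[1.6,-3.1,0],"delta_rot":[0,0,-0.02],"grip":255},
  {"linear":[3.2,-6.2,0],"delta_rot":[0,0,-0.04],"grip":255},
  {"linear":[4.8,-9.3,0],"delta_rot":[0,0,-0.06],"grip":255},
  {"linear":[6.4,-12.4,0],"delta_rot":[0,0,-0.08],"grip":255},
  {"linear":[8,-15.5,0],"delta_rot":[0,0,-0.097],"grip":255},
  {"linear":[9.6,-18.6,0],"delta_rot":[0,0,-0.097],"grip":255},
  {"linear":[11.2,-21.7,0],"delta_rot":[0,0,-0.097],"grip":255},
  {"linear":[12.8,-24.8,0],"delta_rot":[0,0,-0.097],"grip":255},
  {"linear":[14.2,-27.5,0],"delta_rot":[0,0,-0.097],"grip":255},
  {"linear":[15.2,-29.5,0],"delta_rot":[0,0,-0.097],"grip":255},
])

```text
time: 7.6
ee_pos: [0.6503, -0.0225, 0.2202]
tcp_rot: [-180.0, -0.0, -175.0]
wrist_force: [0.2, 0.5, -3.2]
opening: 0.0652
grasp_force: 51.0
```

```bash
python3 - <<'E'
from h import *
np.set_printoptions(precision=3,suppress=True)
o=bot.get_obs(); print(o["time"],o["q"],o["ee_pos"],o["tcp_rot"],o["opening"])
p=bot.camera("scene"); c=p["color"][90:290,200:440,::-1]
cv2.imwrite("pics/g2.png",cv2.resize(c,None,fx=3,fy=3)[:590])
E
```

```text
7.6 [-1.975 19.374 25.716 96.381 -0.02  -6.958] [ 0.65  -0.023  0.22 ] [-179.985   -0.042 -175.017] 0.06518329383786366
```

View pics/g2.png

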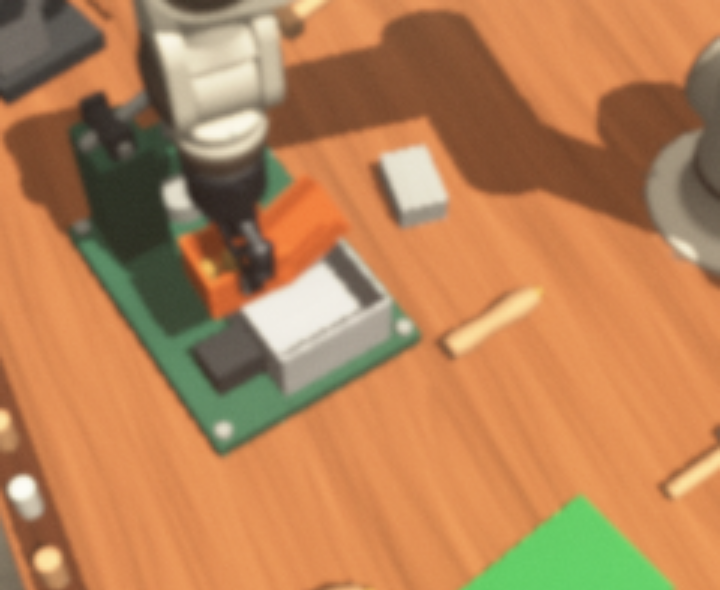

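play_rows([
  {"linear":[0.5,-0.15,-0.3],"delta_rot":[0.006,-0.065,0],"grip":255},
  {"linear":[1.0,-0.3,-0.6],"delta_rot":[0.012,-0.13,0],"grip":255},
  {"linear":[1.5,-0.45,-0.9],"delta_rot":[0.017,-0.195,0],"grip":255},
  {"linear":[2.0,-0.6,-1.2],"delta_rot":[0.023,-0.26,0],"grip":255},
  {"linear":[2.5,-0.75,-1.5],"delta_rot":[0.029,-0.325,0],"grip":255},
  {"linear":[3.0,-0.9,-1.9],"delta_rot":[0.034,-0.39,0],"grip":255},
  {"linear":[3.5,-1.1,-2.2],"delta_rot":[0.04,-0.456,0],"grip":255},
  {"linear":[4.0,-1.3,-2.5],"delta_rot":[0.046,-0.522,0],"grip":255},
  {"linear":[4.0,-1.3,-2.5],"delta_rot":[0.046,-0.522,0],"grip":255},
])

```text
time: 8.55
ee_pos: [0.688, -0.0336, 0.1933]
tcp_rot: [180.0, 29.9, -175.0]
wrist_force: [-0.0, 0.3, -3.7]
opening: 0.0653
grasp_force: 51.2
```

```bash
python3 - <<'E'
from h import *
np.set_printoptions(precision=3,suppress=True)
o=bot.get_obs(); print(o["time"],o["q"],o["ee_pos"],o["tcp_rot"],o["opening"])
for n in["scene","top"]:
    p=bot.camera(n); W=cloud(p)
    for d in bot.pinpoint(p,"bin_lip")[:1]:
        u,v=np.round(d["pixel"]).astype(int); print(n,d["conf"],ray(p,d["pixel"],.167),W[v,u])
E
```

```text
8.55 [ -4.825  -5.818 -11.12   55.175   4.9    -8.548] [ 0.688 -0.034  0.193] [ 179.983   29.891 -174.99 ] 0.06532232547596757
scene 0.93 [ 0.586 -0.039  0.167] [ 0.586 -0.035  0.171]
```

play_rows([
  {"linear":[-0.1,-0.1,0],"delta_rot":[0.006,-0.065,0],"grip":255},
  {"linear":[-0.3,-0.2,0],"delta_rot":[0.012,-0.13,0],"grip":255},
  {"linear":[-0.6,-0.3,0],"delta_rot":[0.017,-0.195,0],"grip":255},
  {"linear":[-1.0,-0.4,0],"delta_rot":[0.023,-0.26,0],"grip":255},
  {"linear":[-1.4,-0.5,0],"delta_rot":[0.029,-0.325,0],"grip":255},
  {"linear":[-1.9,-0.6,0],"delta_rot":[0.034,-0.39,0],"grip":255},
  {"linear":[-2.4,-0.7,0],"delta_rot":[0.04,-0.456,0],"grip":255},
  {"linear":[-2.9,-0.8,0],"delta_rot":[0.046,-0.522,0],"grip":255},
])

```text
time: 9.55
ee_pos: [0.6612, -0.0414, 0.1958]
tcp_rot: [-180.0, 60.2, -174.9]
wrist_force: [0.4, -0.2, -3.3]
opening: 0.0655
grasp_force: 51.1
```

play_rows([
  {"linear":[-0.5,-0.1,0.5],"delta_rot":[0.005,-0.055,0],"grip":255},
  {"linear":[-1.1,-0.1,0.9],"delta_rot":[0.01,-0.11,0],"grip":255},
  {"linear":[-1.6,-0.2,1.3],"delta_rot":[0.015,-0.165,0],"grip":255},
  {"linear":[-2.2,-0.2,1.7],"delta_rot":[0.019,-0.22,0],"grip":255},
  {"linear":[-2.8,-0.3,2.0],"delta_rot":[0.024,-0.275,0],"grip":255},
  {"linear":[-3.2,-0.3,2.2],"delta_rot":[0.029,-0.33,0],"grip":255},
  {"linear":[-3.6,-0.3,2.5],"delta_rot":[0.034,-0.39,0],"grip":255},
  {"linear":[-4.0,-0.3,2.7],"delta_rot":[0.038,-0.435,0],"grip":255},
  {"linear":[-4.0,-0.3,2.7],"delta_rot":[0.038,-0.435,0],"grip":255},
  {"linear":[-4.0,-0.3,2.7],"delta_rot":[0.038,-0.435,0],"grip":255},
])

```text
time: 10.55
ee_pos: [0.6397, -0.0484, 0.2314]
tcp_rot: [179.9, 84.2, -174.8]
wrist_force: [0.1, 0.0, -1.5]
opening: 0.0657
grasp_force: 52.3
```

```bash
python3 - <<'E'
from h import *
np.set_printoptions(precision=3,suppress=True)
o=bot.get_obs(); print(o["time"],o["q"],o["ee_pos"],o["tcp_rot"],o["opening"],o["wrist_force"])
a=bot.camera("scene")["color"][90:240,230:400,::-1]; b=bot.camera("top")["color"][110:260,300:470,::-1]
cv2.imwrite("pics/g3.png",cv2.resize(np.hstack([a,b]),(800,353)))
E
```

```text
10.55 [-11.769 -36.172 -65.622 -23.372  16.957  -1.772] [ 0.64  -0.048  0.231] [ 179.941   84.188 -174.782] 0.06569710997269716 [ 0.059  0.048 -1.498]
```

View pics/g3.png

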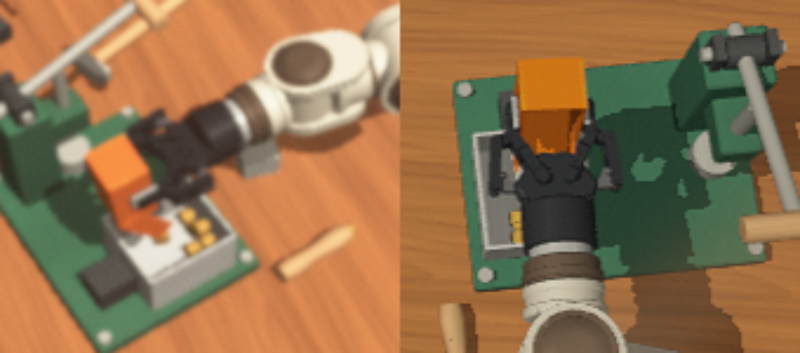

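The left view shows the knobs in the hopper around (190–207, 212–250), with one near the lip at (162,235). Joint 3 is at its limit, so I'll move slightly out and jiggle.

play_rows([
  {"linear":[0.8,0,1.0],"delta_rot":[0,0,0],"grip":255},
  {"linear":[0.8,0,-0.5],"delta_rot":[0.004,-0.05,0],"grip":255},
  {"linear":[0.8,0,1.0],"delta_rot":[0.008,-0.09,0],"grip":255},
  {"linear":[0.8,0,-0.5],"delta_rot":[0.008,-0.09,0],"grip":255},
  {"linear":[0.8,0,1.0],"delta_rot":[0.008,-0.09,0],"grip":255},
  {"linear":[0.8,0,0.5],"delta_rot":[0.008,-0.09,0],"grip":255},
  {"linear":[0.8,0,0.5],"delta_rot":[0.008,-0.09,0],"grip":255},
])

```text
time: 11.35
ee_pos: [0.6549, -0.0498, 0.2401]
tcp_rot: [-174.4, 89.4, -169.0]
wrist_force: [0.1, -0.5, -1.8]
opening: 0.0653
grasp_force: 52.4
```

```bash
python3 - <<'E'
from h import *
np.set_printoptions(precision=3,suppress=True)
o=bot.get_obs(); print(o["time"],o["q"],o["ee_pos"],o["tcp_rot"],o["opening"],o["wrist_force"])
p=bot.camera("scene");a=p["color"][130:230,250:370,::-1]; W=cloud(p)
for d in bot.pinpoint(p,"knob"):
  u,v=np.round(d["pixel"]).astype(int); print(round(d["conf"],2),u,v,W[v,u])
cv2.imwrite("pics/g4.png",cv2.resize(a,None,fx=5,fy=5))
E
```

```text
11.35 [-11.643 -28.549 -65.665 -36.476  17.018  -0.248] [ 0.655 -0.05   0.24 ] [-174.373   89.385 -168.997] 0.0652658333904453 [ 0.123 -0.523 -1.822]
0.6 315 188 [ 0.524 -0.037  0.068]
0.54 296 190 [ 0.582 -0.067  0.052]
0.48 309 184 [ 0.53  -0.076  0.045]
0.41 315 191 [ 0.525 -0.037  0.051]
```

View pics/g4.png

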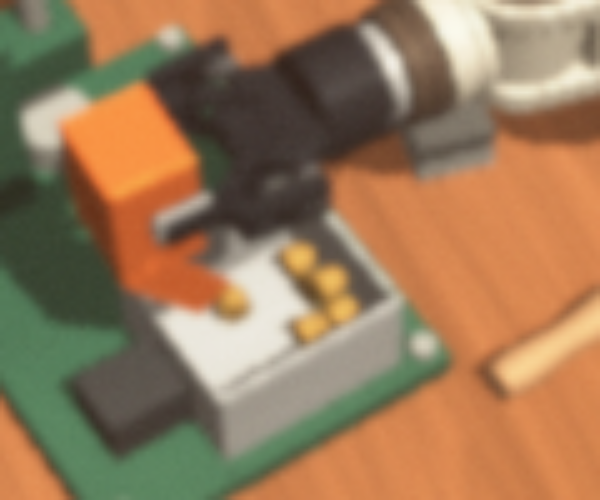

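play_rows([
  {"linear":[0.5,0,0.5],"delta_rot":[-0.01,0.12,0],"grip":255},
  {"linear":[1,0,1],"delta_rot":[-0.021,0.24,0],"grip":255},
  {"linear":[1.5,0,1.5],"delta_rot":[-0.031,0.36,0],"grip":255},
  {"linear":[2,0,2],"delta_rot":[-0.042,0.48,0],"grip":255},
  {"linear":[2,1,2.5],"delta_rot":[-0.052,0.6,0],"grip":255},
  {"linear":[2,3,3],"delta_rot":[-0.063,0.72,0],"grip":255},
  {"linear":[1,5,3],"delta_rot":[-0.073,0.84,0],"grip":255},
  {"linear":[0,8,3],"delta_rot":[-0.084,0.96,0],"grip":255},
  {"linear":[-1,11,3],"delta_rot":[-0.094,1.08,0],"grip":255},
  {"linear":[-2,14,3],"delta_rot":[-0.104,1.2,0],"grip":255},
])

```text
time: 12.45
ee_pos: [0.6343, 0.0913, 0.2706]
tcp_rot: [179.6, 20.2, -175.0]
wrist_force: [1.0, -0.1, -1.2]
opening: 0.0656
grasp_force: 52.2
```

play_rows([
  {"linear":[-1,2,0],"delta_rot":[-0.01,0.12,0],"grip":255},
  {"linear":[-2,5,0],"delta_rot":[-0.021,0.24,0],"grip":255},
  {"linear":[-3,8,0],"delta_rot":[-0.03,0.34,0],"grip":255},
  {"linear":[-4,11,0],"delta_rot":[-0.03,0.34,0],"grip":255},
  {"linear":[-4,11,0],"delta_rot":[-0.03,0.34,0],"grip":255},
  {"linear":[-4,11,0],"delta_rot":[-0.03,0.34,0],"grip":255},
])

```text
time: 13.05
ee_pos: [0.5948, 0.2008, 0.2687]
tcp_rot: [179.6, 0.8, -174.9]
wrist_force: [-0.3, 0.0, -0.7]
opening: 0.0656
grasp_force: 52.3
```

```bash
python3 - <<'E'
from h import *
np.set_printoptions(precision=3,suppress=True)
o=bot.get_obs(); print(o["time"],o["q"],o["ee_pos"],o["tcp_rot"],o["opening"],o["wrist_force"])
a=bot.camera("scene")["color"][140:340,260:440,::-1]; p=bot.camera("top"); b=p["color"][140:240,310:400,::-1]
cv2.imwrite("pics/g5.png",np.hstack([cv2.resize(a,(430,478)),cv2.resize(b,(370,478))]))
E
```

```text
13.05 [ 18.569  16.513  27.602 100.255   0.185  13.489] [0.595 0.201 0.269] [ 179.626    0.767 -174.921] 0.06555331941572536 [-0.28   0.004 -0.714]
```

View pics/g5.png

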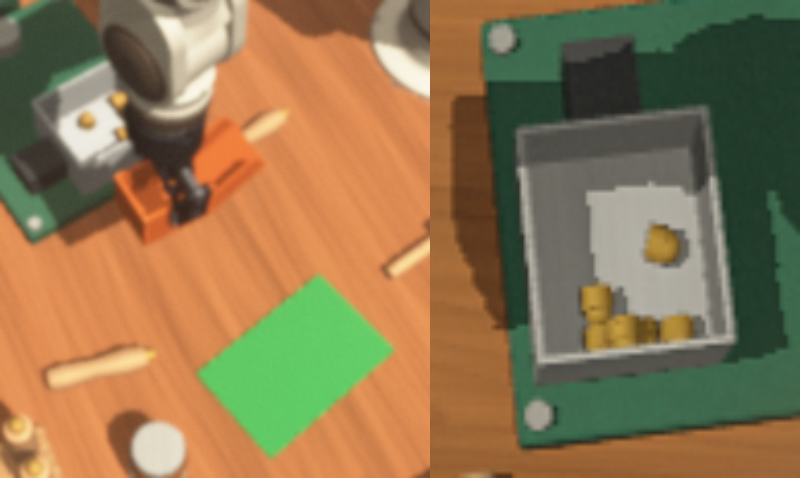

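The right view shows all six knobs in the hopper, at (662,243) and along the lower edge from (595,300) to (677,330). The bin is empty and weighs about 1 N. I'll put it back on the mat.

play_rows([
  {"linear":[-2.3,3.1,-1],"delta_rot":[-0.002,0.003,0.04],"grip":255},
  {"linear":[-4.7,6.2,-3],"delta_rot":[-0.004,0.006,0.08],"grip":255},
  {"linear":[-7,9.3,-5],"delta_rot":[-0.006,0.01,0.12],"grip":255},
  {"linear":[-9.4,12.4,-7],"delta_rot":[-0.008,0.013,0.157],"grip":255},
  {"linear":[-11.7,15.5,-9],"delta_rot":[-0.008,0.013,0.157],"grip":255},
  {"linear":[-11.7,15.5,-12],"delta_rot":[-0.008,0.013,0.157],"grip":255},
  {"linear":[-11.7,15.5,-15],"delta_rot":[-0.008,0.013,0.157],"grip":255},
  {"linear":[-11.7,15.5,-18],"delta_rot":[-0.008,0.013,0.157],"grip":255},
  {"linear":[-11.7,15.5,-20],"delta_rot":[-0.008,0.013,0.157],"grip":255},
  {"linear":[-11.7,15.5,-20],"delta_rot":[-0.008,0.013,0.157],"grip":255},
])

```text
time: 14.15
ee_pos: [0.4766, 0.3532, 0.0667]
tcp_rot: [-180.0, -0.3, -166.1]
wrist_force: [0.4, 0.5, -0.3]
opening: 0.0656
grasp_force: 52.2
```

play_rows([
  {"linear":[0,0,-1.5],"delta_rot":[0,0,0],"grip":255},
  {"linear":[0,0,-3],"delta_rot":[0,0,0],"grip":255},
  {"linear":[0,0,-3.8],"delta_rot":[0,0,0],"grip":255},
  {"linear":[0,0,-4.2],"delta_rot":[0,0,0],"grip":255},
  {"linear":[0,0,-4.5],"delta_rot":[0,0,0],"grip":255},
  {"linear":[0,0,-4.5],"delta_rot":[0,0,0],"grip":255},
])

```text
time: 14.75
ee_pos: [0.4775, 0.3552, 0.0239]
tcp_rot: [179.9, -0.1, -166.0]
wrist_force: [-0.2, 0.2, -1.7]
opening: 0.0654
grasp_force: 52.2
```

play_rows([
  {"linear":[0,0,-0.2],"delta_rot":[0,0,0],"grip":255},
  {"linear":[0,0,-0.3],"delta_rot":[0,0,0],"grip":255},
  {"linear":[0,0,-0.3],"delta_rot":[0,0,0],"grip":255},
  {"linear":[0,0,-0.3],"delta_rot":[0,0,0],"grip":0},
  {"linear":[0,0,-0.3],"delta_rot":[0,0,0],"grip":0},
  {"linear":[0,0,-0.3],"delta_rot":[0,0,0],"grip":0},
  {"linear":[0,0,-0.3],"delta_rot":[0,0,0],"grip":0},
  {"linear":[0,0,-0.3],"delta_rot":[0,0,0],"grip":0},
])

```text
time: 15.55
ee_pos: [0.4775, 0.3552, 0.0211]
tcp_rot: [179.9, -0.1, -166.0]
wrist_force: [0.2, -0.1, 0.0]
opening: 0.0852
grasp_force: 0.0
```

play_rows([
  {"linear":[0,0,1],"delta_rot":[0,0,0],"grip":0},
  {"linear":[0,0,3],"delta_rot":[0,0,0],"grip":0},
  {"linear":[0,0,6],"delta_rot":[0,0,0],"grip":0},
  {"linear":[0,0,10],"delta_rot":[0,0,0],"grip":0},
  {"linear":[0,0,15],"delta_rot":[0,0,0],"grip":0},
  {"linear":[0,0,20],"delta_rot":[0,0,0],"grip":0},
  {"linear":[-1,-3,25],"delta_rot":[0,0,0],"grip":0},
  {"linear":[-2,-7,30],"delta_rot":[0,0,0],"grip":0},
  {"linear":[-3,-11,33],"delta_rot":[0,0,0],"grip":255},
  {"linear":[-4,-15,33],"delta_rot":[0,0,0],"grip":255},
])

```text
time: 16.55
ee_pos: [0.4399, 0.2156, 0.3517]
tcp_rot: [179.9, 0.2, -165.9]
wrist_force: [1.7, -0.8, 0.2]
opening: 0.0593
grasp_force: 0.0
```

```bash
python3 - <<'E'
from h import *
np.set_printoptions(precision=3,suppress=True)
o=bot.get_obs(); print(o["time"],o["q"],o["ee_pos"],o["tcp_rot"],o["opening"],o["wrist_force"])
for n in ["scene","top"]:
    p=bot.camera(n); W=cloud(p)
    for t,z in [("bin",.004),("bin_lip",.052)]:
        for d in bot.pinpoint(p,t)[:1]: print(n,t,d["conf"],ray(p,d["pixel"],z))
    h=8.8*np.pi/180; c=np.array([.51,-.286]); R=np.array([[np.cos(h),np.sin(h)],[-np.sin(h),np.cos(h)]])
    L=(W[...,:2]-c)@R.T   # press axes
    m=(W[...,2]>.275)&(W[...,2]<.32)&(abs(L[...,0])<.035)&(abs(L[...,1])<.09)
    q=W[m]; print("grip",len(q),cv2.minAreaRect((q[:,:2]*1000).astype(np.float32)),np.percentile(q[:,2],[50,95]))
    cv2.imwrite(f"pics/e_{n}.png",p["color"][...,::-1])
a=cv2.imread("pics/e_scene.png")[220:340,310:470]; b=cv2.imread("pics/e_top.png")[110:310,400:560]
cv2.imwrite("pics/g6.png",np.hstack([cv2.resize(a,(400,300)),cv2.resize(b,(300,300))]))
E
```

```text
16.55 [ 26.067   1.197  19.952 108.562   0.072  11.992] [0.44  0.216 0.352] [ 179.889    0.174 -165.925] 0.05926378319789972 [ 1.728 -0.82   0.165]
scene bin 0.59 [0.477 0.36  0.004]
scene bin_lip 0.89 [0.374 0.329 0.052]
grip 288 ((515.5845336914062, -285.5916748046875), (57.97224807739258, 115.64060974121094), 9.874076843261719) [0.293 0.299]
top bin 0.56 [ 0.525 -0.035  0.004]
grip 696 ((513.6519165039062, -286.4812316894531), (60.897769927978516, 110.0576400756836), 8.928807258605957) [0.294 0.299]
```

View pics/g6.png

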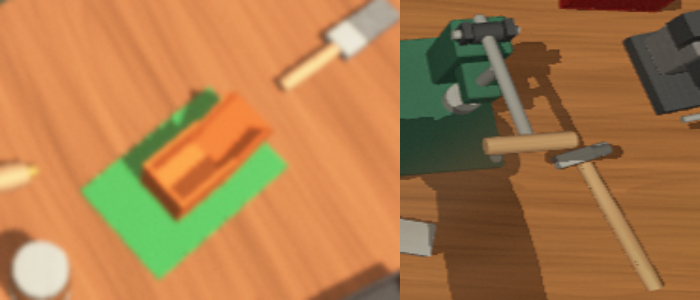

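Left: the bin is upright and empty on the mat at (205,155). Right: the cross handle is at (530,142), its bar centre near (0.499, -0.289). The hammer lies below it on the table.

play_rows([
  {"linear":[0.5,-4.5,0.2],"delta_rot":[0,0,-0.01],"grip":255},
  {"linear":[1,-9,0.4],"delta_rot":[0,0,-0.02],"grip":255},
  {"linear":[1.5,-13.5,0.6],"delta_rot":[0,0,-0.03],"grip":255},
  {"linear":[2,-18,0.8],"delta_rot":[0,0,-0.04],"grip":255},
  {"linear":[2.5,-22.5,0.8],"delta_rot":[0,0,-0.05],"grip":255},
  {"linear":[3,-27,0.8],"delta_rot":[0,0,-0.06],"grip":255},
  {"linear":[3.5,-31.5,0.8],"delta_rot":[0,0,-0.07],"grip":255},
  {"linear":[4,-36,0.8],"delta_rot":[0,0,-0.08],"grip":255},
  {"linear":[4.5,-40.5,0.8],"delta_rot":[0,0,-0.0925],"grip":255},
  {"linear":[5,-44,0.8],"delta_rot":[0,0,-0.0925],"grip":255},
])

```text
time: 17.85
ee_pos: [0.4908, -0.2257, 0.3546]
tcp_rot: [179.9, -0.2, -171.3]
wrist_force: [1.2, 0.8, -1.2]
opening: 0.0002
grasp_force: 0.0
```

play_rows([
  {"linear":[0,0,0],"delta_rot":[0,0,0],"grip":255},
  {"linear":[0,0,0],"delta_rot":[0,0,0],"grip":255},
])

```text
time: 18.05
ee_pos: [0.4908, -0.2239, 0.3545]
tcp_rot: [179.8, -0.2, -171.3]
wrist_force: [-0.2, -0.2, -0.8]
opening: 0.0001
grasp_force: 0.0
```

play_rows([
  {"linear":[0.1,-3,0],"delta_rot":[0,0,0],"grip":255},
  {"linear":[0.3,-6,-1.5],"delta_rot":[0,0,0],"grip":255},
  {"linear":[0.3,-6.5,-4],"delta_rot":[0,0,0],"grip":255},
  {"linear":[0.3,-6.5,-5.5],"delta_rot":[0,0,0],"grip":255},
  {"linear":[0.3,-6.5,-6.5],"delta_rot":[0,0,0],"grip":255},
  {"linear":[0.3,-6.5,-7.5],"delta_rot":[0,0,0],"grip":255},
  {"linear":[0.3,-6.5,-8.5],"delta_rot":[0,0,0],"grip":255},
  {"linear":[0.3,-6.5,-8.5],"delta_rot":[0,0,0],"grip":255},
])

```text
time: 18.85
ee_pos: [0.4932, -0.2876, 0.271]
tcp_rot: [179.9, -0.1, -171.2]
wrist_force: [-1.6, -0.1, 5.7]
opening: 0.0001
grasp_force: 2.1
```

```bash
python3 - <<'E'
from h import *
np.set_printoptions(precision=3,suppress=True)
o=bot.get_obs(); print(o["time"],o["q"],o["ee_pos"],o["wrist_force"],o["torque"])
a=bot.camera("scene")["color"][60:180,200:340,::-1]; b=bot.camera("top")["color"][110:230,400:540,::-1]
cv2.imwrite("pics/g7.png",cv2.resize(np.hstack([a,b]),(800,343)))
E
```

```text
18.85 [-30.237   9.186  19.177 100.103  -0.027 -39.018] [ 0.493 -0.288  0.271] [-1.629 -0.131  5.684] [-0.027  0.289  0.05 ]
```

View pics/g7.png

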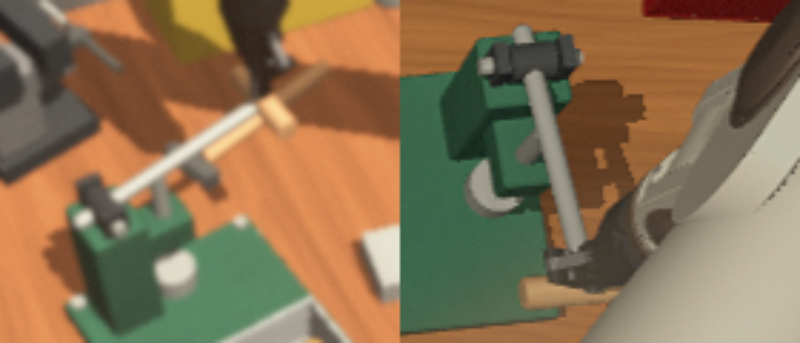

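The fingertips sit on the middle of the cross bar (at (265,100) and (575,265)) and read 5.7 N, so I'll push on down.

play_rows([
  {"linear":[-0.3,0,-1.5],"delta_rot":[0,0,0],"grip":255},
  {"linear":[-0.6,-0.1,-3],"delta_rot":[0,0,0],"grip":255},
  {"linear":[-0.7,-0.1,-4.5],"delta_rot":[0,0,0],"grip":255},
  {"linear":[-0.7,-0.1,-6],"delta_rot":[0,0,0],"grip":255},
  {"linear":[-0.5,-0.1,-7.5],"delta_rot":[0,0,0],"grip":255},
  {"linear":[-0.3,0,-9],"delta_rot":[0,0,0],"grip":255},
  {"linear":[0,0,-10.5],"delta_rot":[0,0,0],"grip":255},
  {"linear":[0,0,-11.5],"delta_rot":[0,0,0],"grip":255},
  {"linear":[0,0,-11.9],"delta_rot":[0,0,0],"grip":255},
  {"linear":[0,0,-11.9],"delta_rot":[0,0,0],"grip":255},
])

```text
time: 19.95
ee_pos: [0.4957, -0.2883, 0.154]
tcp_rot: [-180.0, 0.2, -171.2]
wrist_force: [3.7, 2.8, 11.5]
opening: 0.0
grasp_force: 5.2
```

play_rows([
  {"linear":[0,0,-0.2],"delta_rot":[0,0,0],"grip":255},
  {"linear":[0,0,-0.4],"delta_rot":[0,0,0],"grip":255},
  {"linear":[0,0,-0.4],"delta_rot":[0,0,0],"grip":255},
])

```text
time: 20.25
ee_pos: [0.4962, -0.2883, 0.1508]
tcp_rot: [-179.9, 0.3, -171.2]
wrist_force: [6.2, 3.0, 11.4]
opening: -0.0005
grasp_force: 5.7
```

play_rows([
  {"linear":[0,0,-0.2],"delta_rot":[0,0,0],"grip":255},
  {"linear":[0,0,-0.3],"delta_rot":[0,0,0],"grip":255},
  {"linear":[0,0,-0.3],"delta_rot":[0,0,0],"grip":255},
])

```text
time: 20.55
ee_pos: [0.4964, -0.2884, 0.15]
tcp_rot: [-179.9, 0.4, -171.2]
wrist_force: [3.3, 4.8, 22.8]
opening: -0.0004
grasp_force: 11.3
```

The stop is reached: the force jumps to 23 N at z = 0.150. I'll release, then repeat.

play_rows([
  {"linear":[-0.2,0,1.5],"delta_rot":[0,0,0],"grip":255},
  {"linear":[-0.5,0,3.5],"delta_rot":[0,0,0],"grip":255},
  {"linear":[-0.9,-0.1,5.5],"delta_rot":[0,0,0],"grip":255},
  {"linear":[-1,-0.1,7.5],"delta_rot":[0,0,0],"grip":255},
  {"linear":[-0.9,-0.1,9.5],"delta_rot":[0,0,0],"grip":255},
  {"linear":[-0.6,0,11.5],"delta_rot":[0,0,0],"grip":255},
  {"linear":[-0.4,0,13.5],"delta_rot":[0,0,0],"grip":255},
  {"linear":[-0.2,0,15.5],"delta_rot":[0,0,0],"grip":255},
  {"linear":[-0.2,0,17],"delta_rot":[0,0,0],"grip":255},
  {"linear":[-0.2,0,17],"delta_rot":[0,0,0],"grip":255},
])

```text
time: 21.55
ee_pos: [0.4921, -0.2886, 0.3173]
tcp_rot: [-179.9, 0.1, -171.3]
wrist_force: [0.8, 0.7, -1.1]
opening: -0.0002
grasp_force: 0.0
```

play_rows([
  {"linear":[0,0,0],"delta_rot":[0,0,0],"grip":255},
  {"linear":[0,0,0],"delta_rot":[0,0,0],"grip":255},
  {"linear":[0,0,0],"delta_rot":[0,0,0],"grip":255},
  {"linear":[0,0,0],"delta_rot":[0,0,0],"grip":255},
  {"linear":[0,0,0],"delta_rot":[0,0,0],"grip":255},
])

```text
time: 22.05
ee_pos: [0.4911, -0.2889, 0.3147]
tcp_rot: [179.9, -0.1, -171.3]
wrist_force: [-0.7, -0.7, -0.2]
opening: 0.0001
grasp_force: 0.0
```

```bash
cat > lev.py <<'E'
from h import *
o=bot.get_obs(); print(o["time"],o["ee_pos"],o["wrist_force"])
h=8.8*np.pi/180; R=np.array([[np.cos(h),np.sin(h)],[-np.sin(h),np.cos(h)]])
for n in["scene","top"]:
    W=cloud(bot.camera(n)); L=(W[...,:2]-np.array([.499,-.289]))@R.T
    m=(abs(L[...,0])<.02)&(abs(L[...,1])<.052)&(abs(L[...,1])>.03)&(W[...,2]>.1)&(W[...,2]<.305)
    print(n,m.sum(),np.percentile(W[m][:,2],[50,90]) if m.any() else 0)
E
python3 lev.py
```

```text
22.05 [ 0.49106985 -0.28886604  0.31470754] [-0.66008699 -0.69538248 -0.1751293 ]
scene 92 [0.29347706 0.29760912]
top 124 [0.29421076 0.29746211]
```

play_rows([
  {"linear":[0,0,-1.7],"delta_rot":[0,0,0],"grip":255},
  {"linear":[-0.2,0,-3.5],"delta_rot":[0,0,0],"grip":255},
  {"linear":[-0.4,0,-5.3],"delta_rot":[0,0,0],"grip":255},
  {"linear":[-0.6,-0.1,-7.1],"delta_rot":[0,0,0],"grip":255},
  {"linear":[-0.7,-0.1,-9],"delta_rot":[0,0,0],"grip":255},
  {"linear":[-0.6,-0.1,-10.8],"delta_rot":[0,0,0],"grip":255},
  {"linear":[-0.4,0,-12.6],"delta_rot":[0,0,0],"grip":255},
  {"linear":[-0.2,0,-14.4],"delta_rot":[0,0,0],"grip":255},
  {"linear":[0,0,-15.7],"delta_rot":[0,0,0],"grip":255},
  {"linear":[0.2,0,-16.4],"delta_rot":[0,0,0],"grip":255},
])

```text
time: 23.15
ee_pos: [0.4936, -0.2887, 0.1515]
tcp_rot: [180.0, 0.0, -171.3]
wrist_force: [-2.3, 3.0, 10.4]
opening: -0.0001
grasp_force: 5.1
```

play_rows([
  {"linear":[0,0,-0.3],"delta_rot":[0,0,0],"grip":255},
  {"linear":[0,0,-0.6],"delta_rot":[0,0,0],"grip":255},
  {"linear":[0,0,-0.7],"delta_rot":[0,0,0],"grip":255},
  {"linear":[0,0,-0.7],"delta_rot":[0,0,0],"grip":255},
])

```text
time: 23.55
ee_pos: [0.4941, -0.2887, 0.1494]
tcp_rot: [-179.9, 0.3, -171.3]
wrist_force: [-7.9, 7.5, 33.1]
opening: 0.0001
grasp_force: 16.3
```

Stop reached again (33 N).

play_rows([
  {"linear":[-0.2,0,1.5],"delta_rot":[0,0,0],"grip":255},
  {"linear":[-0.5,0,3.5],"delta_rot":[0,0,0],"grip":255},
  {"linear":[-0.9,-0.1,5.5],"delta_rot":[0,0,0],"grip":255},
  {"linear":[-0.9,-0.1,7.5],"delta_rot":[0,0,0],"grip":255},
  {"linear":[-0.8,-0.1,9.5],"delta_rot":[0,0,0],"grip":255},
  {"linear":[-0.6,0,11.5],"delta_rot":[0,0,0],"grip":255},
  {"linear":[-0.4,0,13.5],"delta_rot":[0,0,0],"grip":255},
  {"linear":[-0.2,0,15.5],"delta_rot":[0,0,0],"grip":255},
  {"linear":[-0.2,0,17.1],"delta_rot":[0,0,0],"grip":255},
  {"linear":[-0.2,0,17.1],"delta_rot":[0,0,0],"grip":255},
])

```text
time: 24.55
ee_pos: [0.4916, -0.2891, 0.317]
tcp_rot: [-179.9, 0.1, -171.3]
wrist_force: [1.5, -0.1, -0.4]
opening: -0.0
grasp_force: 0.0
```

play_rows([
  {"linear":[0,0,0],"delta_rot":[0,0,0],"grip":255},
  {"linear":[0,0,0],"delta_rot":[0,0,0],"grip":255},
  {"linear":[0,0,0],"delta_rot":[0,0,0],"grip":255},
  {"linear":[0,0,0],"delta_rot":[0,0,0],"grip":255},
  {"linear":[0,0,0],"delta_rot":[0,0,0],"grip":255},
])

```text
time: 25.05
ee_pos: [0.4911, -0.2888, 0.3147]
tcp_rot: [179.9, -0.1, -171.3]
wrist_force: [0.4, 0.0, 0.3]
opening: 0.0001
grasp_force: 0.0
```

play_rows([
  {"linear":[0,0,-1.7],"delta_rot":[0,0,0],"grip":255},
  {"linear":[-0.2,0,-3.5],"delta_rot":[0,0,0],"grip":255},
  {"linear":[-0.4,0,-5.3],"delta_rot":[0,0,0],"grip":255},
  {"linear":[-0.6,-0.1,-7.1],"delta_rot":[0,0,0],"grip":255},
  {"linear":[-0.7,-0.1,-9],"delta_rot":[0,0,0],"grip":255},
  {"linear":[-0.6,-0.1,-10.8],"delta_rot":[0,0,0],"grip":255},
  {"linear":[-0.4,0,-12.6],"delta_rot":[0,0,0],"grip":255},
  {"linear":[-0.2,0,-14.4],"delta_rot":[0,0,0],"grip":255},
  {"linear":[0,0,-15.7],"delta_rot":[0,0,0],"grip":255},
  {"linear":[0.2,0,-16.4],"delta_rot":[0,0,0],"grip":255},
])

```text
time: 26.05
ee_pos: [0.4935, -0.2887, 0.1515]
tcp_rot: [180.0, 0.0, -171.3]
wrist_force: [-2.3, 3.3, 10.6]
opening: 0.0
grasp_force: 5.1
```

play_rows([
  {"linear":[0,0,-0.3],"delta_rot":[0,0,0],"grip":255},
  {"linear":[0,0,-0.6],"delta_rot":[0,0,0],"grip":255},
  {"linear":[0,0,-0.7],"delta_rot":[0,0,0],"grip":255},
  {"linear":[0,0,-0.7],"delta_rot":[0,0,0],"grip":255},
])

```text
time: 26.45
ee_pos: [0.4941, -0.2887, 0.1494]
tcp_rot: [-179.9, 0.3, -171.3]
wrist_force: [-8.0, 8.0, 32.5]
opening: -0.0001
grasp_force: 16.5
```

Third stroke done. I'll do a fourth for margin, then retreat upward.

play_rows([
  {"linear":[-0.2,0,1.5],"delta_rot":[0,0,0],"grip":255},
  {"linear":[-0.5,0,3.5],"delta_rot":[0,0,0],"grip":255},
  {"linear":[-0.9,-0.1,5.5],"delta_rot":[0,0,0],"grip":255},
  {"linear":[-0.9,-0.1,7.5],"delta_rot":[0,0,0],"grip":255},
  {"linear":[-0.8,-0.1,9.5],"delta_rot":[0,0,0],"grip":255},
  {"linear":[-0.6,0,11.5],"delta_rot":[0,0,0],"grip":255},
  {"linear":[-0.4,0,13.5],"delta_rot":[0,0,0],"grip":255},
  {"linear":[-0.2,0,15.5],"delta_rot":[0,0,0],"grip":255},
  {"linear":[-0.2,0,17.1],"delta_rot":[0,0,0],"grip":255},
  {"linear":[-0.2,0,17.1],"delta_rot":[0,0,0],"grip":255},
])

```text
time: 27.45
ee_pos: [0.4916, -0.2891, 0.317]
tcp_rot: [-179.9, 0.1, -171.3]
wrist_force: [0.3, -0.8, -0.3]
opening: 0.0004
grasp_force: 0.0
```

play_rows([
  {"linear":[0,0,0],"delta_rot":[0,0,0],"grip":255},
  {"linear":[0,0,0],"delta_rot":[0,0,0],"grip":255},
  {"linear":[0,0,0],"delta_rot":[0,0,0],"grip":255},
  {"linear":[0,0,0],"delta_rot":[0,0,0],"grip":255},
  {"linear":[0,0,0],"delta_rot":[0,0,0],"grip":255},
])

```text
time: 27.95
ee_pos: [0.4911, -0.2888, 0.3147]
tcp_rot: [179.9, -0.1, -171.3]
wrist_force: [0.1, -1.0, -0.3]
opening: -0.0004
grasp_force: 0.0
```

play_rows([
  {"linear":[0,0,-1.7],"delta_rot":[0,0,0],"grip":255},
  {"linear":[-0.2,0,-3.5],"delta_rot":[0,0,0],"grip":255},
  {"linear":[-0.4,0,-5.3],"delta_rot":[0,0,0],"grip":255},
  {"linear":[-0.6,-0.1,-7.1],"delta_rot":[0,0,0],"grip":255},
  {"linear":[-0.7,-0.1,-9],"delta_rot":[0,0,0],"grip":255},
  {"linear":[-0.6,-0.1,-10.8],"delta_rot":[0,0,0],"grip":255},
  {"linear":[-0.4,0,-12.6],"delta_rot":[0,0,0],"grip":255},
  {"linear":[-0.2,0,-14.4],"delta_rot":[0,0,0],"grip":255},
  {"linear":[0,0,-15.7],"delta_rot":[0,0,0],"grip":255},
  {"linear":[0.2,0,-16.4],"delta_rot":[0,0,0],"grip":255},
])

```text
time: 28.95
ee_pos: [0.4935, -0.2887, 0.1515]
tcp_rot: [180.0, 0.0, -171.3]
wrist_force: [-1.7, 2.6, 9.8]
opening: 0.0001
grasp_force: 5.1
```

play_rows([
  {"linear":[0,0,-0.3],"delta_rot":[0,0,0],"grip":255},
  {"linear":[0,0,-0.6],"delta_rot":[0,0,0],"grip":255},
  {"linear":[0,0,-0.7],"delta_rot":[0,0,0],"grip":255},
  {"linear":[0,0,-0.7],"delta_rot":[0,0,0],"grip":255},
])

```text
time: 29.35
ee_pos: [0.4941, -0.2887, 0.1494]
tcp_rot: [-179.9, 0.3, -171.3]
wrist_force: [-8.2, 8.5, 32.2]
opening: -0.0001
grasp_force: 16.5
```

play_rows([
  {"linear":[-0.2,0,1.5],"delta_rot":[0,0,0],"grip":255},
  {"linear":[-0.5,0,3.5],"delta_rot":[0,0,0],"grip":255},
  {"linear":[-0.9,-0.1,5.5],"delta_rot":[0,0,0],"grip":255},
  {"linear":[-0.9,-0.1,7.5],"delta_rot":[0,0,0],"grip":255},
  {"linear":[-0.8,-0.1,9.5],"delta_rot":[0,0,0],"grip":255},
  {"linear":[-0.6,0,11.5],"delta_rot":[0,0,0],"grip":255},
  {"linear":[-0.4,0,13.5],"delta_rot":[0,0,0],"grip":255},
  {"linear":[-0.2,0,16],"delta_rot":[0,0,0],"grip":255},
  {"linear":[-0.2,0,19],"delta_rot":[0,0,0],"grip":255},
  {"linear":[-0.2,0,23],"delta_rot":[0,0,0],"grip":255},
])

```text
time: 30.35
ee_pos: [0.4909, -0.2887, 0.374]
tcp_rot: [179.9, -0.2, -171.3]
wrist_force: [1.3, -0.5, -0.7]
opening: -0.0003
grasp_force: 0.0
```

play_rows([
  {"linear":[-3,0,0],"delta_rot":[0,0,0],"grip":255},
  {"linear":[-6,0,0],"delta_rot":[0,0,0],"grip":255},
  {"linear":[-9,0,0],"delta_rot":[0,0,0],"grip":255},
  {"linear":[-9,0,0],"delta_rot":[0,0,0],"grip":255},
  {"linear":[-9,0,0],"delta_rot":[0,0,0],"grip":255},
])

```text
time: 30.85
ee_pos: [0.4009, -0.289, 0.3745]
tcp_rot: [180.0, -0.0, -171.4]
wrist_force: [-0.5, -0.5, 0.3]
opening: -0.0004
grasp_force: 0.0
```

```bash
python3 - <<'E'
import lev
from h import *
p=bot.camera("top")["color"][...,::-1]
cv2.imwrite("pics/f.png",cv2.resize(p,(800,500)))
E
```

```text
30.85 [ 0.40086367 -0.28895598  0.37447581] [-0.51062457 -0.48348284  0.32239656]
scene 89 [0.2938851  0.29738571]
top 241 [0.29493483 0.29812029]
```

View pics/f.png

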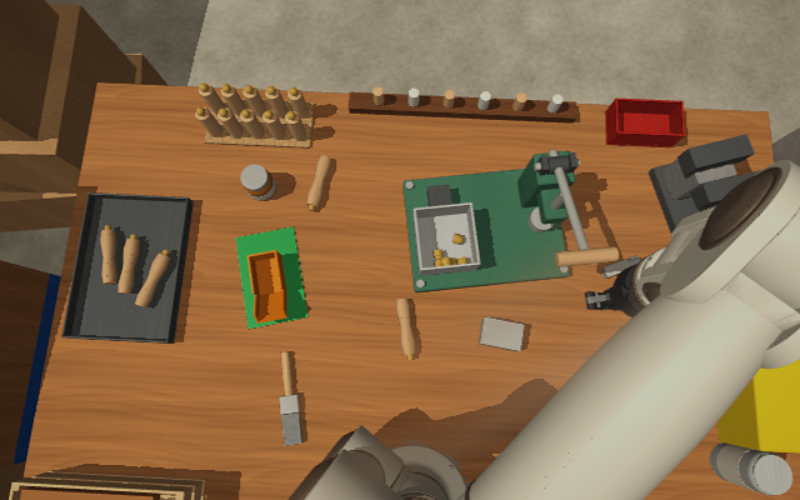

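The final picture shows the empty bin upright on the mat at (267,287), the knobs in the hopper at (450,250) and the lever fully up at (588,256). The loose wooden handles, steel block and jar have not moved, and the arm touches nothing.

```bash
python3 -c "
from workcell import bot
print(bot.job_done())"
```

```text
the job is handed in; nothing more can be done
None
```

All six knobs are in the hopper, the empty bin stands upright on the mat, the lever was pushed to its stop and fully released four times, nothing else was disturbed, and the job was handed in at about 31 s (the hand-in returned no verdict).

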